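# Stand the orange board book upright on the turntable tray

## Robot

A 6-joint arm with a two-finger parallel gripper is mounted at the origin on the work surface. World frame = base frame: x ahead of the robot, y to its left, z up, the work surface at z = 0. Lengths are in mm, angles in rad, forces in N, time in s.
With the tool pointing down it reaches from about 300 to 775 mm from the base axis. Payload 14.6 kg.
Tool frame: the origin (TCP) lies midway between the tips of the shut fingers; the grasp point (between the pads) lies 19 mm behind it; z points along the fingers, y is the line along which they close (so a half turn about z gives the same grasp; the last joint's range is limited). The gripper opens to 94 mm and grips with 3 to 60 N. Pads are 16 mm wide; open, the fingers measure 119 mm over their backs; the gripper's body (75 mm by 177 mm) begins 78 mm behind the grasp point.
Start: joints at [-1.399, 0.3, 1.521, -0, 1.321, -0.067], TCP at [130.089, -534.384, 205.446] pointing down, gripper open.
Joint ranges: [-3.03, 3.03], [-0.79, 2.21], [0.23, 2.52], [-1.04, 4.18], [0, 3.07], [-2.55, 2.55]. Speed limits (rad/s): [2.22, 2.22, 2.57, 3.14, 3.14, 3.14].

## Interface

Orientations are given as a rotation vector (axis times angle).
In Python, from bench import r gives the robot as it stands.
- The arm moves only by the shell command python3 -m crank 'ROWS' [OPENING]. ROWS is JSON, a list of rows, each an object with "travel": the shift along the tool's x, y, z in m, a list of three; "spin": the turn about the tool's z in degrees. In form: [{"travel": [tx, ty, tz], "spin": spin}, ...]. A call has 1 to 8 rows; each row shifts and turns the commanded pose from where the row before left it, along the tool's axes as they then stand; what a row does not reach is not made up. A row lasts 1/8 s, in which the tool goes at most 62.5 mm and 10.7 degrees, less where a joint would pass 70% of its speed; a pose out of reach is approached as far as the arm can. A call with a gripper value outside its range is refused whole. OPENING is the closure in counts, from 0 (fully open) to 255 (shut), set as the call begins (- or left out, the last holds). The fingers move at their own pace and stop on an object; the grip force is fixed at half the most. Time passes only in rows, so rows that do not move let the fingers close. It gives the time, the measured TCP pose, the force, the opening and the grip force at its end, in the units of the state.
- r.sense(): the state, without advancing time (a new reading comes with each control period).
- r.grab_frame(name): name is "scene" or "top" or "wrist"; returns the picture (420x560x3 uint8, red, green, blue); there is no depth.
- r.camera_model(name): a dict with "fovy" (degrees; the focal length in pixels is half the picture's height over the tangent of half this angle, whatever the lens; pixels are square), "cx", "cy" (the principal point, pixels), "camera_from_world" (4x4, takes a point from world to camera coordinates). Camera axes: x right, y down, z forward; pixel columns grow to the right and rows downward; lengths in mm; the calibration is good to about 2 mm. A picture is of the moment at which its call begins: read the wrist's pose just before it. camera_model takes no time and is no camera call; for the wrist camera it gives the pose at the moment of the call.
- r.sign_off(): hands the job in; it is judged then, once.
The state is a dict: "time": time; "joints": joint angles; "qvel": joint speeds; "joint_efforts": joint torques, N m; "eef_pos": TCP position; "orientation": TCP orientation; "force": force on the tool from outside, world axes, zero at the start; "moment": the same for the moment, N m; "width": finger opening in mm; "gripper_force": force on a finger pad.
Only numpy, scipy, OpenCV 4.12 (cv2) and the standard library are available. Lean on these libraries where they do the work, as an engineer would, in place of code of your own. Each camera call takes 0.05 s, during which the arm holds its last target. There are 200 camera calls.

## Task

Take the orange board book from the sloped stand it is leaning on and stand it upright on its bottom edge, the edge it rests on now, in the middle of the round turntable tray, so that it stays standing by itself. Leave the blue book and the glass baby jar where they are.

Things in the scene. Friction and masses are not known exactly. Their poses are not given: they have to be found in the camera images.
- orange_book: Orange board book, yellow disc on front cover: 30 mm thick (x, +x out of the front), 100 wide (y), 120 tall (z), up to 0.3 kg. Origin: centre of its bottom edge face. Leans on a fixed stand, z 35 deg off vertical, top roughly towards the robot, front facing up and away, origin 30 mm up. The top 50 mm is free on both covers: pinch its thickness there, fingers along the covers; lift straight up.
- blue_book: Blue board book, white square on front cover; same size, frame and lean, on an identical stand on the other side of the tray; sides vary. Not to be moved. Each stand: an 8 mm board, 80 mm wide, behind the lower 70 mm of the back cover, an 8 mm ledge under the bottom edge reaching 5 mm past the front cover, and a base 120 x 90 mm.
- tray: Round pale wooden turntable tray, 180 mm across, flat top 18 mm above the work surface with a small flush brass disc at its middle; parked, does not turn or move. Origin: on its axis at the work surface, z up.
- jar: Glass baby jar with a white twist cap, 56 mm across, 85 mm tall, standing loose between the robot and the tray. Origin: centre of its underside, z up. Not to be moved.
Things that resemble listed ones, but are neither listed nor needed, are in the scene too. Of the things that look like the orange_book, the largest one is meant.

How it is judged:
By the outcome, as a careful person would: the job done as asked, in the order asked, and still so for the second after the job is handed in, with the robot touching nothing.
It also fails if it takes over 35 s, if anything falls off the work surface, if the arm or the gripper's body presses on something with over 40 N, if the wrist force passes 120 N, or if a joint passes its speed limit or range.

## Working session

There is one attempt and no reset: what is moved stays moved. The work goes in short steps, Python scripts to look and compute and a shell command to move; the robot and the scene stay as the last step left them, time stands still between calls to the robot, and variables do not carry over. Pictures are saved under pics/ and viewed, at most 10 in all, crops included, and the job is handed in when it is done.

```bash
mkdir -p pics; ls
python3 - <<'E'
from bench import r
import cv2,numpy as np
s=r.sense();print(s)
for n in("scene","top"):
    im=r.grab_frame(n);cv2.imwrite(f"pics/{n}0.png",im[:,:,::-1]);m=r.camera_model(n);print(n,m)
print(r.camera_model("wrist"))
E
```

```text
pics
{'time': 0.0, 'joints': array([-1.39858065e+00,  3.00461255e-01,  1.52161338e+00,  1.20132558e-05,
        1.32073095e+00, -6.65967968e-02]), 'qvel': array([-6.17224064e-04, -2.96378702e-05,  3.74084161e-04, -4.68638138e-04,
       -1.51896477e-03, -7.68398008e-04]), 'joint_efforts': array([ 1.16898968e-04, -5.31804264e+01, -3.52738667e+01,  7.08943186e-02,
        2.44784314e-02, -5.78338904e-05]), 'eef_pos': array([ 130.05495887, -534.10913584,  204.87807859]), 'orientation': array([-3.11802040e+00, -3.74085973e-01,  8.22826432e-05]), 'force': array([-0.08001057, -0.38382344,  0.0183403 ]), 'moment': array([-0.05601118,  0.0661255 , -0.04823833]), 'gripper_force': 0.0, 'width': 93.907209332826}
scene {'fovy': 50.600627260805, 'cx': 285.3309079418784, 'cy': 211.30089347561497, 'camera_from_world': array([[-7.66286175e-01,  6.42478780e-01, -5.14926965e-03,
         3.96069464e+02],
       [ 5.44474154e-01,  6.45099179e-01, -5.36092291e-01,
        -2.33566986e+02],
       [-3.41106131e-01, -4.13603755e-01, -8.44143673e-01,
         1.11338779e+03],
       [ 0.00000000e+00,  0.00
[... 244 characters left out ...]
],
       [-9.90820416e-01, -4.69987924e-03, -1.35102978e-01,
         5.24538002e+02],
       [ 1.35181591e-01, -2.76676692e-02, -9.90434469e-01,
         7.68798398e+02],
       [ 0.00000000e+00,  0.00000000e+00,  0.00000000e+00,
         1.00000000e+00]])}
{'fovy': 66.18626802265445, 'cx': 279.5030851644085, 'cy': 209.2349254087061, 'camera_from_world': array([[ 2.37436453e-01, -9.71399867e-01, -2.49583507e-03,
        -5.50029132e+02],
       [-9.30307786e-01, -2.28130343e-01,  2.87200226e-01,
        -3.08782383e+01],
       [-2.79555637e-01, -6.58699082e-02, -9.57867319e-01,
         3.92382976e+02],
       [ 0.00000000e+00,  0.00000000e+00,  0.00000000e+00,
         1.00000000e+00]])}
```

View pics/top0.png

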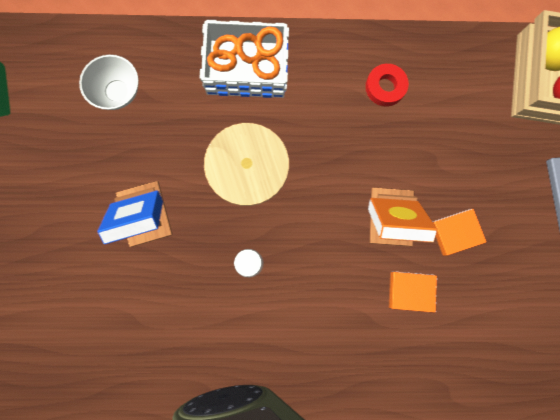

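View pics/scene0.png

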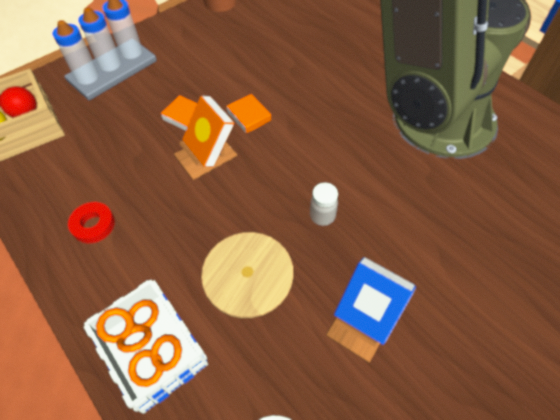

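The top view shows the tray's brass disc at about (247,163), the orange book at (370–436, 195–242) and the jar cap at (248,263). In the scene view the orange book is at (185–232, 97–165) and the disc at (247,272). I'll zoom in on the book's corners.

Run:
```python
import cv2,numpy as np
a=cv2.imread("pics/top0.png")[180:260,355:455]; b=cv2.imread("pics/scene0.png")[85:185,165:245]
a=cv2.resize(a,None,fx=4.5,fy=4.5,interpolation=cv2.INTER_CUBIC);b=cv2.resize(b,None,fx=4.5,fy=4.5,interpolation=cv2.INTER_CUBIC)
o=np.zeros((450,810,3),np.uint8);o[:360,:450]=a;o[:,450:]=b
cv2.imwrite("pics/z.png",o[:, :800])
```

```text
(no output)
```

View pics/z.png

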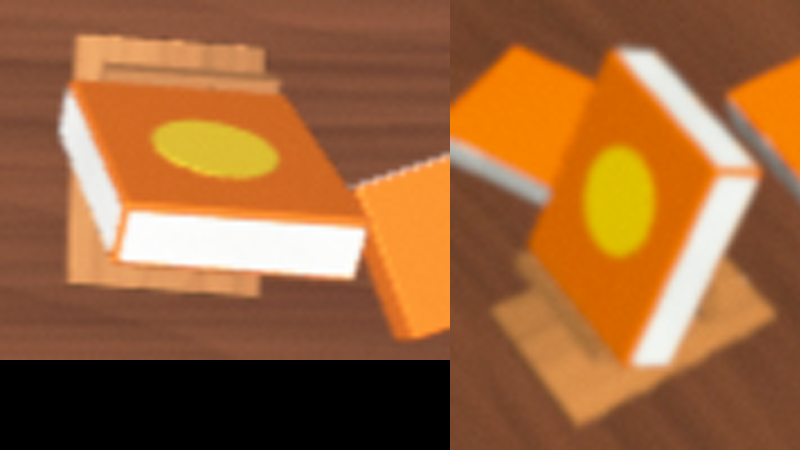

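Zoomed, the top view gives the front cover's corners as (72,83), (278,93), (367,228) and (124,207). The scene view gives (615,52), (714,170), (628,362) and (530,250). Next I'll fit the poses.

```bash
cat > h.py <<'E'
from bench import r
import numpy as np,cv2
from scipy.spatial.transform import Rotation as R
from scipy.optimize import least_squares
def proj(m,P):
    c=m["camera_from_world"];q=np.atleast_2d(P)@c[:3,:3].T+c[:3,3]
    f=210/np.tan(np.radians(m["fovy"]/2));return np.c_[m["cx"]+f*q[:,0]/q[:,2],m["cy"]+f*q[:,1]/q[:,2]]
def ray(m,uv,z):
    c=m["camera_from_world"];f=210/np.tan(np.radians(m["fovy"]/2))
    d=c[:3,:3].T@np.array([(uv[0]-m["cx"])/f,(uv[1]-m["cy"])/f,1]);o=-c[:3,:3].T@c[:3,3]
    return o+d*(z-o[2])/d[2]
E
python3 - <<'E'
from h import *
T,S=r.camera_model("top"),r.camera_model("scene")
# corners (x,y,z) book
F=lambda s,t,z:(s*15,t*50,z)
top=[(F(1,1,0),72,83),(F(1,-1,0),278,93),(F(1,-1,120),367,228),(F(1,1,120),124,207),(F(-1,1,120),113,262),(F(-1,-1,120),355,278)]
sc=[(F(1,-1,120),615,52),(F(1,1,120),714,170),(F(1,1,0),628,362),(F(1,-1,0),530,250),(F(-1,1,120),757,178),(F(-1,1,0),665,365)]
def res(p):
    M=R.from_euler('z',p[2]).as_matrix()@R.from_euler('y',-p[4]).as_matrix()
    g=lambda L:np.array([a[0] for a in L])@M.T+[p[0],p[1],p[3]]
    return np.r_[proj(T,g(top))-[(355+a[1]/4.5,180+a[2]/4.5) for a in top],proj(S,g(sc))-[(165+(a[1]-450)/4.5,85+a[2]/4.5) for a in sc]].ravel()
a=ray(T,(403,215),70)
s=least_squares(res,[a[0],a[1],0,30,np.radians(35)],x_scale=[10,10,.1,10,.1]);print(s.x.round(3),np.degrees(s.x[2]),np.degrees(s.x[4]),s.fun.round(1))
print("disc",ray(T,(246.5,163),18),ray(S,(247.5,272),18),"jar",ray(T,(248,263),85),ray(S,(324.5,191),85))
for n,m in(("top",T),("scene",S)):  # tray by colour
    im=cv2.cvtColor(cv2.imread(f"pics/{n}0.png"),cv2.COLOR_BGR2HSV)
    k=cv2.inRange(im,(15,60,150),(30,180,255));N,l,st,c=cv2.connectedComponentsWithStats(k)
    uv=ray
    for i in range(1,N):
        if st[i,4]>3000:
            e=cv2.fitEllipse(max(cv2.findContours((l==i).astype(np.uint8),0,1)[0],key=len));print(n,e,ray(m,e[0],15))
s=r.sense();print(R.from_rotvec(s["orientation"]).as_matrix().round(3))
E
```

```text
[ 5.42612e+02 -2.85037e+02 -7.10000e-02  2.24800e+01  5.97000e-01] -4.095235940635863 34.18180915180639 [-0.9 -0.4  1.1  1.1  0.8 -1.2 -0.2 -0.7 -0.8  1.5 -0.6  2.  -2.1 -0.6
 -0.2  0.3 -1.3  1.9 -1.2 -0.5  1.1 -1.   1.1  0.8]
disc [634.50550843  21.14060256  18.        ] [634.98178366  25.56964536  18.        ] jar [424.22033573  11.76064888  85.        ] [423.64871566  11.93433132  85.        ]
top ((536.288330078125, 68.51812744140625), (49.537261962890625, 108.6711196899414), 5.685640811920166) [ 858.19716308 -623.8108463    15.        ]
top ((246.06546020507812, 163.73272705078125), (81.72836303710938, 84.50701904296875), 85.44710540771484) [633.70741715  22.22422573  15.        ]
scene ((30.29496192932129, 105.47338104248047), (67.03604888916016, 105.20703125), 18.8104190826416) [ 775.73829472 -695.12555875   15.        ]
scene ((247.19003295898438, 274.5364074707031), (85.27159881591797, 92.48515319824219), 76.52326202392578) [638.08266105  28.24913328  15.        ]
[[ 0.972  0.237 -0.   ]
 [ 0.237 -0.972  0.001]
 [ 0.    -0.001 -1.   ]]
```

The fit is good: book origin about (543,-285), yaw -4°, lean about 34–35°, and tray centre about (635,23). The tool can't tilt, so I'll straddle the top and swing the book upright on its ledge while closing on it. First I move above it.

```bash
python3 -m crank '[{"travel":[0.051,-0.020,0],"spin":0},{"travel":[0.051,-0.020,0],"spin":0},{"travel":[0.051,-0.020,0],"spin":0},{"travel":[0.051,-0.020,0],"spin":0},{"travel":[0.051,-0.020,0],"spin":0},{"travel":[0.051,-0.020,0],"spin":0},{"travel":[0.051,-0.020,0],"spin":0},{"travel":[0.051,-0.020,0],"spin":0}]'
python3 -m crank '[{"travel":[0,0,0],"spin":-9},{"travel":[0,0,0],"spin":-9},{"travel":[0,0,0],"spin":-9},{"travel":[0,0,0],"spin":-9},{"travel":[0,0,0],"spin":-9},{"travel":[0,0,0],"spin":-9},{"travel":[0,0,0],"spin":-9},{"travel":[0,0,0],"spin":-9}]'
python3 - <<'E'
from h import *
s=r.sense();print(s["time"],s["eef_pos"],s["joints"].round(2),R.from_rotvec(s["orientation"]).as_matrix().round(3).tolist())
m=r.camera_model("wrist");im=r.grab_frame("wrist");im=im[:,:,::-1].copy()
cv2.imwrite("pics/w1.png",im)
M=R.from_euler('z',-.071).as_matrix()@R.from_euler('y',-np.radians(35)).as_matrix()
for c in[(15,50,0),(15,-50,0),(15,-50,120),(15,50,120),(-15,50,120),(-15,-50,120)]:
    print(c,proj(m,M@c+[543,-285,28]).round(0))
E
```

```text
time: 1.1
eef_pos: [489.9, -281.1, 205.2]
orientation: [-3.119, -0.374, 0.001]
force: [0.2, -0.6, 0.5]
width: 93.9
gripper_force: 0.0
time: 2.1
eef_pos: [488.5, -282.3, 205.1]
orientation: [-2.297, -2.142, 0.0]
force: [0.4, 0.2, 0.7]
width: 94.0
gripper_force: 0.0
2.1 [ 488.52774363 -282.32367871  205.063996  ] [-0.59  0.33  1.48 -0.    1.33 -0.52] [[0.07, 0.998, -0.001], [0.998, -0.07, 0.0], [0.0, -0.001, -1.0]]
(15, 50, 0) [[343. 145.]]
(15, -50, 0) [[338. 233.]]
(15, -50, 120) [[277. 274.]]
(15, 50, 120) [[277. 156.]]
(-15, 50, 120) [[247. 154.]]
(-15, -50, 120) [[250. 265.]]
```

View pics/w1.png

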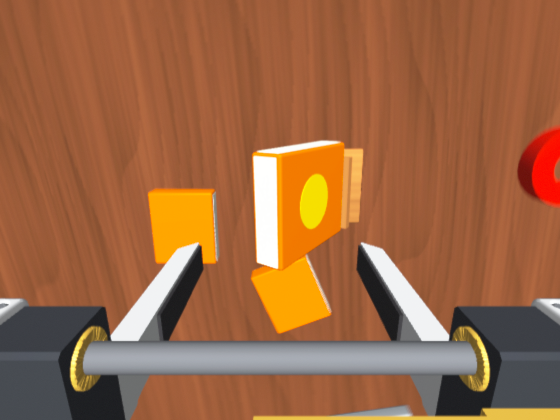

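The wrist view shows the orange book between the fingers. Its top front edge runs (280,152)–(280,268) and its bottom front edge (343,143)–(343,228), within about 5 px of the model. Next I go down around the top.

```bash
python3 -m crank '[{"travel":[0,0,0.035],"spin":0},{"travel":[0,0,0.035],"spin":0},{"travel":[0,0,0.033],"spin":0},{"travel":[0,0,0],"spin":0}]'
python3 -m crank '[{"travel":[0,0,0],"spin":0},{"travel":[0,0,0],"spin":0},{"travel":[0,0,0],"spin":0}]' 80
```

```text
time: 2.65
eef_pos: [487.6, -281.7, 100.4]
orientation: [-2.302, -2.131, 0.002]
force: [0.3, 0.0, 0.4]
width: 93.8
gripper_force: 0.0
time: 3.02
eef_pos: [489.0, -282.6, 103.4]
orientation: [2.303, 2.135, 0.001]
force: [0.9, 1.0, -0.4]
width: 67.5
gripper_force: 0.0
```

```bash
python3 -m crank '[{"travel":[0,0.006,0],"spin":0},{"travel":[0,0.006,0],"spin":0},{"travel":[0,0.006,0],"spin":0},{"travel":[0,0.006,0],"spin":0}]' 110
python3 -m crank '[{"travel":[0,0.006,0],"spin":0},{"travel":[0,0.006,0],"spin":0},{"travel":[0,0.006,0],"spin":0},{"travel":[0,0.004,0],"spin":0}]' 132
python3 - <<'E'
from h import *
a=r.grab_frame("scene")[60:210,130:290];b=r.grab_frame("top")[150:300,330:490]
cv2.imwrite("pics/s2.png",cv2.resize(np.hstack([a,b])[:,:,::-1],None,fx=2.5,fy=2.5,interpolation=cv2.INTER_CUBIC))
E
```

```text
time: 3.52
eef_pos: [513.1, -284.2, 102.5]
orientation: [2.303, 2.136, 0.0]
force: [-1.7, 0.1, 0.6]
width: 53.5
gripper_force: 0.8
time: 4.03
eef_pos: [534.9, -285.9, 102.4]
orientation: [2.303, 2.136, 0.0]
force: [-0.1, -0.8, 0.3]
width: 45.3
gripper_force: 0.3
```

View pics/s2.png

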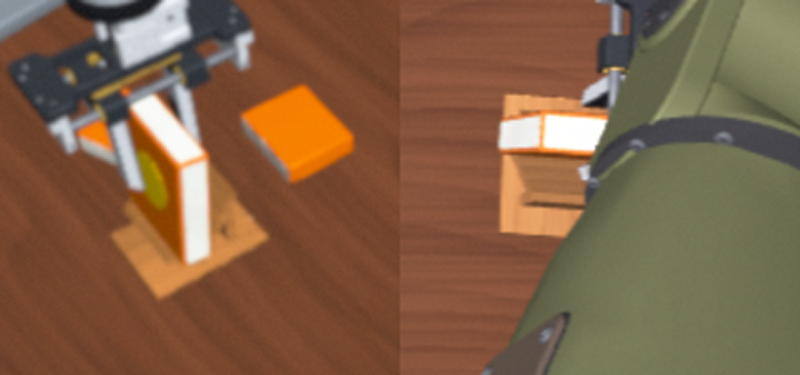

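The book is now almost upright between the fingers, still on its ledge and clear of the board. I'll close fully, then lift straight up.

```bash
python3 -m crank '[{"travel":[0,0.001,0],"spin":0},{"travel":[0,0,0],"spin":0},{"travel":[0,0,0],"spin":0},{"travel":[0,0,0],"spin":0}]' 255
python3 -m crank '[{"travel":[0,0,-0.02],"spin":0},{"travel":[0,0,-0.03],"spin":0},{"travel":[0,0,-0.03],"spin":0},{"travel":[0,0,-0.03],"spin":0},{"travel":[0,0,-0.03],"spin":0},{"travel":[0,0,0],"spin":0}]'
python3 - <<'E'
from h import *
s=r.sense();m=r.camera_model("scene");print(s["eef_pos"],s["force"])
im=r.grab_frame("scene");cv2.imwrite("pics/s3f.png",im[:,:,::-1])
p=proj(m,s["eef_pos"])[0].astype(int);print(p)
a=im[max(0,p[1]-70):p[1]+90,max(0,p[0]-70):p[0]+90]
w=r.grab_frame("wrist")[:,:,::-1];cv2.imwrite("pics/w3.png",w)
cv2.imwrite("pics/s3.png",np.hstack([cv2.resize(a[:,:,::-1],(420,420)),w[:,90:470]]))
E
```

```text
time: 4.62
eef_pos: [536.8, -286.1, 103.1]
orientation: [2.301, 2.134, 0.003]
force: [7.0, 0.1, -1.2]
width: 30.5
gripper_force: 29.8
time: 5.38
eef_pos: [536.0, -286.3, 244.1]
orientation: [2.301, 2.134, 0.002]
force: [-0.4, 0.2, -2.4]
width: 29.6
gripper_force: 30.0
[ 535.99245853 -286.27944554  244.09026201] [-0.39287949  0.24254365 -2.41046404]
[180  75]
```

View pics/s3.png

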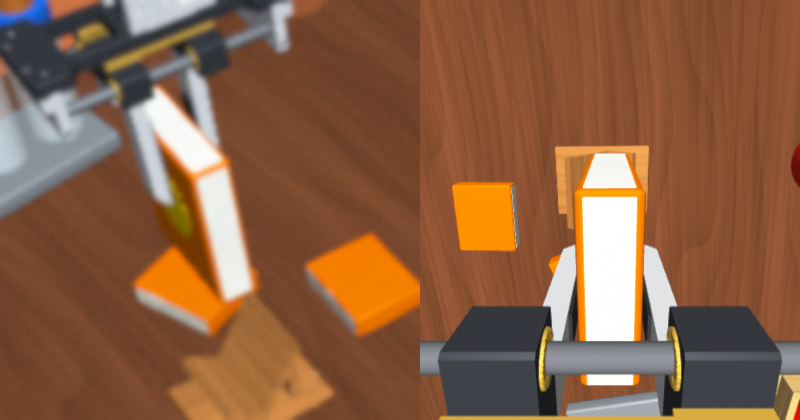

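The book hangs upright between the pads. In the wrist picture its top face spans u 248–313 from row 192 to about 385, and the bottom of its side is at (268–300,153). I'll fit its offset and roll in the grip.

Run:
```python
from h import *
s=r.sense();m=r.camera_model("wrist");Q=R.from_rotvec(s["orientation"]).as_matrix();t=s["eef_pos"]
# tool x=+Y world; book local: a along tool x, b along tool y, c along tool z from top
obs=[(50,-15,0,248,192),(50,15,0,313,192),(50,15,120,300,153),(50,-15,120,268,153),(-50,-15,0,251,385),(-50,15,0,311,385)]
P=np.array([o[:3] for o in obs],float);uv=np.array([o[3:] for o in obs])
def g(p):
    c,sn=np.cos(p[3]),np.sin(p[3]);q=np.c_[c*P[:,0]+sn*P[:,2]+p[0],P[:,1]+p[1],-sn*P[:,0]+c*P[:,2]-p[2]]
    return q@Q.T+t
f=lambda p:(proj(m,g(p))-uv).ravel()
for n in (6,4):
    P=P[:n];uv=uv[:n]
    o=least_squares(f,[0,0,50,0],x_scale=[10,10,10,.1]);print(o.x.round(2),np.degrees(o.x[3]),o.fun.round(1))
    print("bottom centre tool:",[o.x[0]+120*np.sin(o.x[3]),o.x[1],120*np.cos(o.x[3])-o.x[2]])
print(Q.round(3).tolist())
```

```text
[1.610e+00 8.600e-01 4.795e+01 1.000e-02] 0.5836782792425664 [-2.3  0.2  5.1  0.2  0.4  1.  -6.6  1.   0.7 -0.9 -0.1 -0.9]
bottom centre tool: [np.float64(2.8290852176676533), np.float64(0.8619387958428875), np.float64(72.0437366589921)]
[-2.67  1.1  28.49  0.03] 1.9792168962554706 [ 2.4 -0.1  0.9  0.  -0.7  0.  -5.1  0. ]
bottom centre tool: [np.float64(1.4767214637618813), np.float64(1.104187327644042), np.float64(91.43567798012484)]
[[0.075, 0.997, -0.001], [0.997, -0.075, 0.001], [0.001, -0.001, -1.0]]
```

```bash
python3 -m crank '[{"travel":[0.0392,0.0094,0],"spin":0},{"travel":[0.0392,0.0094,0],"spin":0},{"travel":[0.0392,0.0094,0],"spin":0},{"travel":[0.0392,0.0094,0],"spin":0},{"travel":[0.0392,0.0094,0],"spin":0},{"travel":[0.0392,0.0094,0],"spin":0},{"travel":[0.0392,0.0094,0],"spin":0},{"travel":[0.0392,0.0094,0],"spin":0}]'
python3 -m crank '[{"travel":[0,0,0.03],"spin":0},{"travel":[0,0,0.03],"spin":0},{"travel":[0,0,0.03],"spin":0},{"travel":[0,0,0.03],"spin":0},{"travel":[0,0,0.01],"spin":0},{"travel":[0,0,0.01],"spin":0},{"travel":[0,0,0],"spin":0},{"travel":[0,0,0],"spin":0}]'
python3 - <<'E'
from h import *
s=r.sense();print(s["eef_pos"],s["force"],s["width"])
a=r.grab_frame("scene")[160:340,150:350];b=r.grab_frame("top")[80:260,150:350]
cv2.imwrite("pics/s4.png",cv2.resize(np.hstack([a,b])[:,:,::-1],None,fx=2,fy=2,interpolation=cv2.INTER_CUBIC))
E
```

```text
time: 6.48
eef_pos: [633.9, 22.4, 240.3]
orientation: [-2.302, -2.135, 0.003]
force: [0.1, -0.3, -1.7]
width: 29.7
gripper_force: 30.0
time: 7.48
eef_pos: [634.5, 21.1, 103.3]
orientation: [2.303, 2.136, 0.001]
force: [-0.1, -0.8, -2.3]
width: 29.8
gripper_force: 30.0
[634.52573051  21.06778926 103.3372368 ] [-0.09090089 -0.77059188 -2.26065092] 29.843341507391358
```

View pics/s4.png

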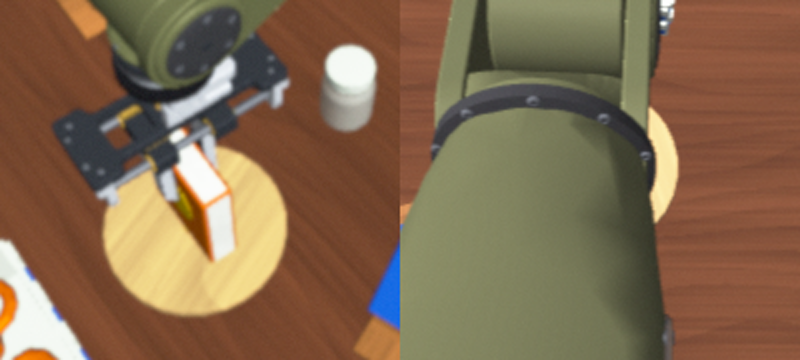

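The scene view shows the book just above the tray, roughly centred. I'll lower it slowly until it touches.

```bash
python3 -m crank '[{"travel":[0,0,0.004],"spin":0},{"travel":[0,0,0.003],"spin":0},{"travel":[0,0,0.002],"spin":0},{"travel":[0,0,0],"spin":0}]'
python3 -m crank '[{"travel":[0,0,0.0015],"spin":0},{"travel":[0,0,0],"spin":0}]'
python3 -m crank '[{"travel":[0,0,0.0015],"spin":0},{"travel":[0,0,0],"spin":0}]'
```

```text
time: 8.07
eef_pos: [634.1, 21.1, 93.2]
orientation: [-2.303, -2.136, 0.0]
force: [-0.1, -0.4, -1.9]
width: 30.1
gripper_force: 30.0
time: 8.32
eef_pos: [634.1, 21.1, 91.9]
orientation: [-2.303, -2.136, 0.0]
force: [0.8, 1.0, -1.8]
width: 29.8
gripper_force: 30.0
time: 8.57
eef_pos: [634.1, 21.1, 90.3]
orientation: [-2.303, -2.136, 0.0]
force: [-0.3, -0.3, -1.8]
width: 29.6
gripper_force: 30.0
```

```bash
for i in 1 2; do :; done
python3 -m crank '[{"travel":[0,0,0.0015],"spin":0},{"travel":[0,0,0],"spin":0}]' | grep -E "pos|force:"
python3 -m crank '[{"travel":[0,0,0.0015],"spin":0},{"travel":[0,0,0],"spin":0}]'| grep -E "pos|force:"
python3 -m crank '[{"travel":[0,0,0.001],"spin":0},{"travel":[0,0,0],"spin":0}]'| grep -E "pos|force:"
```

```text
eef_pos: [634.1, 21.1, 88.8]
force: [-0.7, -0.6, -2.8]
gripper_force: 30.0
eef_pos: [634.1, 21.1, 87.3]
force: [0.2, 0.4, -2.3]
gripper_force: 30.0
eef_pos: [634.1, 21.1, 86.3]
force: [-0.4, -0.4, -2.5]
gripper_force: 30.0
```

```bash
python3 -m crank '[{"travel":[0,0,0.001],"spin":0},{"travel":[0,0,0],"spin":0}]' | grep -E "pos|force:"
python3 -m crank '[{"travel":[0,0,0.001],"spin":0},{"travel":[0,0,0],"spin":0}]'| grep -E "pos|force:"
python3 -m crank '[{"travel":[0,0,0.001],"spin":0},{"travel":[0,0,0],"spin":0}]'| grep -E "pos|force:"
```

```text
eef_pos: [634.1, 21.1, 85.4]
force: [-0.3, 0.6, -2.0]
gripper_force: 30.0
eef_pos: [634.2, 21.1, 85.1]
force: [-3.1, 0.3, 5.4]
gripper_force: 30.0
eef_pos: [634.3, 21.0, 85.1]
force: [-6.4, -1.0, 14.2]
gripper_force: 30.0
```

It's touching. I'll ease off the load, then release.

```bash
python3 -m crank '[{"travel":[0,0,-0.0015],"spin":0},{"travel":[0,0,0],"spin":0}]' | grep -E "pos|force:"
python3 -m crank '[{"travel":[0,0,0],"spin":0},{"travel":[0,0,0],"spin":0},{"travel":[0,0,0],"spin":0},{"travel":[0,0,0],"spin":0}]' 130
python3 - <<'E'
from h import *
a=r.grab_frame("scene")[160:340,150:350];b=r.grab_frame("wrist")[:,90:470]
cv2.imwrite("pics/s5.png",np.hstack([cv2.resize(a,(420,420)),b])[:,:,::-1])
E
```

```text
eef_pos: [634.2, 21.1, 85.1]
force: [-1.5, -0.4, 2.6]
gripper_force: 30.0
time: 10.82
eef_pos: [634.1, 21.1, 84.9]
orientation: [-2.304, -2.136, 0.0]
force: [-0.9, 0.3, -0.5]
width: 46.4
gripper_force: 0.0
```

View pics/s5.png

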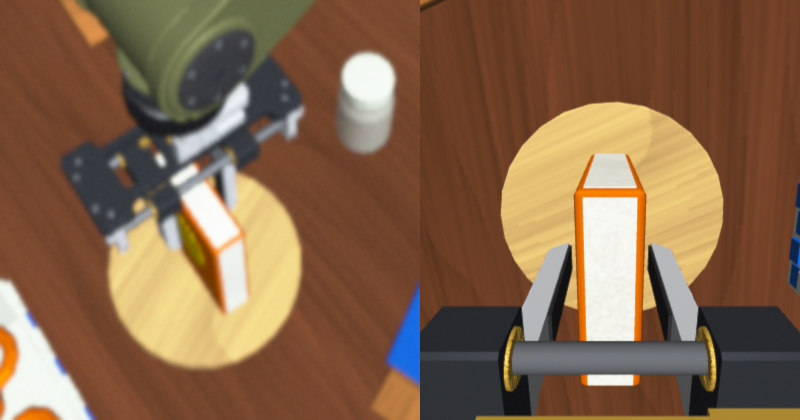

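The book stands by itself between the open fingers. I'll open wide, retreat straight up, then swing aside to check.

```bash
python3 -m crank '[{"travel":[0,0,0],"spin":0},{"travel":[0,0,0],"spin":0},{"travel":[0,0,0],"spin":0},{"travel":[0,0,-0.02],"spin":0},{"travel":[0,0,-0.04],"spin":0},{"travel":[0,0,-0.04],"spin":0},{"travel":[0,0,-0.04],"spin":0},{"travel":[0,0,-0.03],"spin":0}]' 0 | grep -E "pos|force:"
python3 -m crank '[{"travel":[-0.03,-0.02,0],"spin":0},{"travel":[-0.04,-0.03,0],"spin":0},{"travel":[-0.04,-0.03,0],"spin":0},{"travel":[-0.04,-0.03,0],"spin":0},{"travel":[-0.04,-0.03,0],"spin":0},{"travel":[-0.04,-0.03,0],"spin":0},{"travel":[-0.03,-0.02,0],"spin":0},{"travel":[0,0,0],"spin":0}]'| grep -E "pos|force:"
python3 - <<'E'
from h import *
b=r.grab_frame("top")[:,60:430];a=r.grab_frame("scene")[:,130:530]
cv2.imwrite("pics/s6.png",np.hstack([a,b])[:,:,::-1])
E
```

```text
eef_pos: [634.2, 21.1, 258.7]
force: [-0.3, -0.7, -0.3]
gripper_force: 0.0
eef_pos: [424.1, -225.3, 256.6]
force: [0.1, 0.2, -0.1]
gripper_force: 0.0
```

View pics/s6.png

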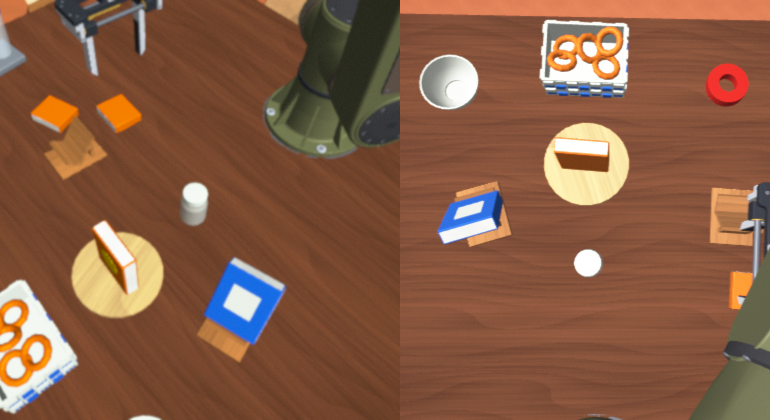

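The book stands on the tray, and the blue book and jar haven't moved. In this composite the top view shows its top face from (556,139) to (609,142) and its bottom edge near row 170. One numeric check of the centring remains.

Run:
```python
from h import *
m=r.camera_model("top");f=r.grab_frame("top").astype(int);k=(f.min(2)>190).astype(np.uint8)
N,l,st,c=cv2.connectedComponentsWithStats(k)
for i in range(1,N):
    if st[i,4]>100 and abs(c[i][0]-243)<15 and 120<c[i][1]<190: print("top face",ray(m,c[i],138),st[i])
h=cv2.cvtColor(f.astype(np.uint8),cv2.COLOR_RGB2HSV);k=cv2.inRange(h,(3,150,60),(14,255,230));k[:,:200]=0;k[:,290:]=0;k[:125]=0;k[205:]=0
N,l,st,c=cv2.connectedComponentsWithStats(k);i=1+st[1:,4].argmax();print("back cover",st[i],ray(m,c[i],78))
print(r.sense()["time"])
```

```text
top face [633.61177208  24.48201492 138.        ] [214 139  54  16 630]
back cover [215 150  54  22 770] [621.48451294  24.03033202  78.        ]
13.075
```

```bash
python3 -c "
from bench import r
print(r.sign_off())"
```

```text
the job is handed in; nothing more can be done
None
```

The orange book now stands upright on its bottom edge, within about 3 mm of the tray's middle by the camera; the blue book and jar were left untouched, and the job was handed in at about 13 s.

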